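Open the child-locked laundry cupboard

ROBOT

A 6-joint arm with a two-finger parallel gripper is mounted at the origin on a cart in front of the work surface, level with it; the furniture and walls round the work are solid. World frame = base frame: x ahead of the robot, y to its left, z up, the work surface at z = 0. Lengths are in mm, angles in rad, forces in N, time in s.
With the tool pointing down it reaches from about 275 to 775 mm from the base axis. Payload 14.6 kg.
Tool frame: the origin (TCP) lies at the very end of the fingers, on their centre line; the grasp point (between the pads) lies 19 mm behind it; y points along the fingers, x is the direction in which the jaws open and shut, and the axes are right-handed (so a half turn about y gives the same grasp; the last joint's range is limited). The gripper opens to 85 mm and grips with 20 to 120 N. Pads are 22 mm wide; open, the fingers measure 114 mm over their backs; the gripper's body (76 mm by 85 mm) begins 54 mm behind the grasp point. The pads swing forward as they close: fully open they stand 13 mm farther back than shut.
Start: joints at [-1.428, 0.263, -0.048, 1.259, 0, 1.415], TCP at [154.038, -501.897, 231.278] pointing down, gripper open.
Joint ranges: [-2.65, 2.65], [-0.89, 1.7], [-1.18, 1.37], [-2.13, 2.11], [-1.35, 1.29], [-3.14, 3.14]. Speed limits (rad/s): [1.89, 1.89, 2.57, 2.79, 3.14, 3.14].

INTERFACE

Orientations are given as a unit quaternion [x, y, z, w].
In Python, from plant import read_state, imaging, r gives the robot as it stands.
- The arm moves only by the tool servo_tool, never from a script. Its argument "moves" is a list of rows, each a list of 6 numbers: the shift along the tool's x, y, z each as a share of 0.4 m, from -1 to 1, then the turn, a rotation vector about the tool's x, y, z each as a share of 8 degrees, from -1 to 1. A call has 1 to 10 rows; each row shifts and turns the commanded pose from where the row before left it, along the tool's axes as they then stand; what a row does not reach is not made up. A row lasts 1/10 s, in which the tool goes at most 50 mm and 8.59 degrees, less where a joint would pass 70% of its speed; a pose out of reach is approached as far as the arm can. A call with a number of a shift or a turn outside -1 to 1 is refused whole. A call with a gripper value outside its range is refused whole. "jaw" is the opening, from 0 (shut) to 1 (fully open), set as the call begins (left out, the last holds). The fingers move at their own pace and stop on an object; the grip force is fixed at half the most. Time passes only in rows, so rows that do not move let the fingers close. It gives the time, the measured TCP pose, the force and the opening at its end, in the units of the state.
- read_state(): the state, without advancing time (a new reading comes with each control period).
- imaging.capture(name): name is "side" or "top"; returns a dict with "img" (480x640x3 uint8, blue, green, red), "fovy" (degrees; the focal length in pixels is half the picture's height over the tangent of half this angle, whatever the lens; pixels are square), "cx", "cy" (the principal point, pixels), "distortion" ([k1, k2, p1, p2, k3] as OpenCV has them; the pictures are not rectified), "rvec" (rotation vector, rad) and "tvec" (3), from world to camera coordinates, as OpenCV has them. Camera axes: x right, y down, z forward; pixel columns grow to the right and rows downward; lengths in mm; the calibration is good to about 2 mm. A picture is of the moment at which its call begins. There is no depth.
- r.hand_in(): hands the job in, once; it reports no verdict.
The state is a dict: "time_s": time; "joints": joint angles; "joint_vel": joint speeds; "effort": joint torques, N m; "position": TCP position; "eef_rot": TCP orientation; "wrist_force": force on the tool from outside, world axes, zero at the start; "moment": the same for the moment, N m; "finger_gap": opening from 0.0 (shut) to 1.0 (fully open).
Only numpy, scipy, OpenCV 4.12 (cv2) and the standard library are available. Lean on these libraries where they do the work, as an engineer would, in place of code of your own. Each camera call takes 0.05 s, during which the arm holds its last target. There are 200 camera calls.

TASK

Open the small blue-fronted cupboard on the worktop: draw its drop-down flap towards you by the handle until the child lock catches, then press the orange sprung hook down through the gap behind the flap, just far enough that it slips out of its keeper as the flap comes forward, and lay the flap fully open. Work the lock gently: never force the hook, neither by pressing it down hard nor by hauling on the flap while it is caught. Leave the soap and the reel of thread on top alone, and take the hand away at the end.

Things in the scene. Friction and masses are not known exactly. Their poses are not given: they have to be found in the camera images.
- cupboard: small wooden cupboard with a blue front, fixed on the worktop; 130 deep (x), 220 wide (y), 237 high. Origin: centre of its underside; x points to its back, -x out of its front, y to its left seen from the robot, z up. The open front of the carcass lies at x = -65 mm; the front edge of its 8 mm top board is flush with it.
- flap_hinge (a point): middle of the flap's hinge axis, which runs along cupboard y; in the cupboard's frame at x = -65, y = 0, z = 50 mm.
- flap (a joint): angle of the blue drop-down flap, rad: 0 shut (upright), grows as its top comes forward and down, stops at 1.4 (nearly flat). Stiff hinge (0.4 N m of friction, about 3 N at the handle): it stays at any angle. Starts shut or barely ajar (under 0.1). The child lock catches it at about 0.26; beyond about 0.35 the hook is clear of its keeper.
- flap_edge (a point): middle of the flap's upper edge, on its inner face. The flap is 12 thick, 185 long from the hinge and 216 wide; its inner face passes through the hinge axis. At the catch the gap from this edge back to the cupboard's top board is about 48 mm.
- flap_handle (a point): middle of the steel bar handle on the flap's front: a bar 11 thick and 110 long across the flap (along cupboard y), its axis 42 mm out from the outer face and 168 mm from the hinge, 17 mm below the flap's upper edge; free space of 36 mm behind it.
- hook: orange child-lock hook on the flap's inner face, 30 mm left (+y) of its middle; origin: middle of the upper face of its pad (26 front to back, 30 across). It moves with the flap; its z axis is upright when the flap is at the catch; there the unpressed pad is 21 mm below the flap's edge, 29 mm below the cupboard's top, 20 mm in front of the carcass. It may bear 25 N in all.
- lock_housing (a point): top of the hook's white housing (36 wide, 52 high, 29 thick) on the flap's inner face, under the pad. From the pad an arm 5 thick runs back through the window of a steel keeper under the top board; the arm's 18 mm high upward tooth catches behind the keeper.
- keeper_place (a point): middle of the keeper's place, 6 mm behind the carcass front. A spring holds the hook up (3.5 N at first, 0.35 N more per mm pressed). The tooth clears the keeper's lip at a depth of some 5 to 16 mm, which differs from start to start and is not measured; 5 mm deeper the arm grounds hard on its lower bar. Only between the two can the flap be drawn forward.
- top_edge (a point): upper front edge of the cupboard's top board, right behind the hook; the gap for the finger lies in front of it. The hook must stay held down while the flap comes forward by 12 mm at the pad; the finger that presses the pad can draw the flap along by pushing forward on its inner face above the pad.
- soap: brown soap bottle with pump, 73x65x185, stands to the left of the cupboard behind the sink; origin under its middle; leave it
- reel: red reel of thread, 31 wide, 43 high, stands on the cupboard's top at the back left; origin under its middle; leave it

How it is judged:
By the outcome, as a careful person would: the job done as asked, in the order asked, and still so for the second after the job is handed in, with the robot touching nothing.
It also fails if it takes over 59 s, if anything falls off the work surface, if the arm or the gripper's body presses on something with over 40 N, if the wrist force passes 120 N, or if a joint passes its speed limit or range.

## Working session

There is one attempt and no reset: what is moved stays moved. The work goes in short steps, Python scripts to look and compute and a tool call to move; the robot and the scene stay as the last step left them, time stands still between calls to the robot, and variables do not carry over. Pictures are saved under pics/ and viewed, about 8 in all and at most 12, crops included, and the job is handed in when it is done.

Besides the shell and the picture viewer there is one more tool, called after "Emit:" in YAML: its name, and indented under it one key for each argument. servo_tool: Moves the arm, as the interface text tells. Shift numbers are shares of 0.4 m and turn numbers shares of 8 degrees, none past 1 either way. Its arguments: {"type":"object","properties":{"moves":{"type":"array"},"jaw":{"type":"number"}},"required":["moves"]}

```bash
mkdir -p pics; ls; python3 - <<'E'
from plant import read_state, imaging, r
import cv2
s=read_state();print(s)
for n in("side","top"):
    d=imaging.capture(n);cv2.imwrite(f"pics/{n}0.png",d["img"]);print(n,{k:v for k,v in d.items() if k!="img"})
E
```

```text
pics
{'time_s': 0.0, 'joints': array([-1.42827826e+00,  2.63553553e-01, -4.89455233e-02,  1.25941268e+00,
       -2.87926154e-05,  1.41549704e+00]), 'joint_vel': array([-1.47244433e-03, -5.85482221e-04,  2.80595744e-04,  9.20258919e-05,
       -2.70742046e-04,  4.98185525e-04]), 'effort': array([ 1.84738303e-03, -6.37614870e+01,  3.84567511e+01,  1.37283769e-02,
        3.42114322e-05, -2.90411458e-05]), 'position': array([ 153.99966216, -501.60875669,  230.80607602]), 'eef_rot': array([-0.56837271,  0.42057154, -0.42000291,  0.56891967]), 'wrist_force': array([ 1.28193511, -0.52985252,  0.35720382]), 'moment': array([ 0.081081  , -0.03597188, -0.0616565 ]), 'finger_gap': 1.0025427237634352}
side {'fovy': 52.250054551856586, 'cx': 325.55401904999354, 'cy': 242.11535619933946, 'distortion': array([-0.10157103,  0.        ,  0.        ,  0.        ,  0.        ]), 'rvec': array([ 0.38157532, -2.57788656,  1.50424181]), 'tvec': array([441.82090526, 371.07445023, 558.84607551])}
top {'fovy': 42.81394366402969, 'cx': 324.23695290555435, 'cy': 241.0165929477502, 'distortion': array([0.05145841, 0.        , 0.        , 0.        , 0.        ]), 'rvec': array([ 1.68343851, -2.31730299,  0.49817382]), 'tvec': array([-109.93838446,  620.48351483,  747.95884678])}
```

View pics/side0.png

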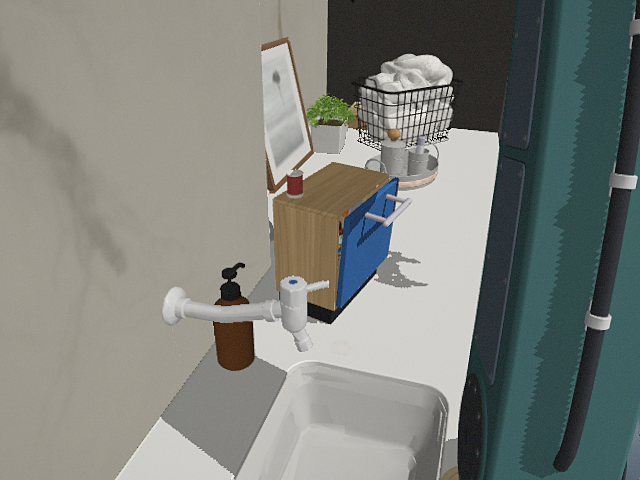

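View pics/top0.png

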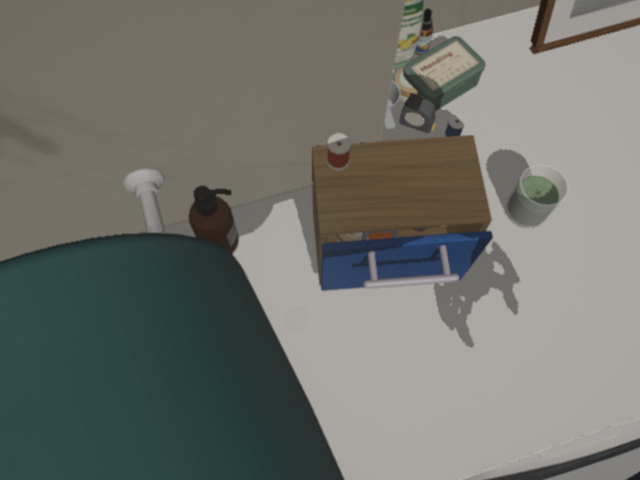

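The side view shows the cupboard at about (270–410, 165–320) with its bar handle running from (370,217) to (408,202). The top view shows the top board at (313–485, 140–240) and the handle from (367,282) to (457,281). The flap is slightly ajar. Next I'll take enlarged crops.

```bash
cat > h.py <<'E'
import numpy as np, cv2
from plant import read_state, imaging, r
from scipy.spatial.transform import Rotation as R
def cam(n):
    d=imaging.capture(n); f=240/np.tan(np.radians(d["fovy"])/2)
    d["K"]=np.array([[f,0,d["cx"]],[0,f,d["cy"]],[0,0,1.]]); d["Rm"]=cv2.Rodrigues(d["rvec"])[0]; return d
def proj(d,P): return cv2.projectPoints(np.array(P,float).reshape(-1,1,3),d["rvec"],d["tvec"],d["K"],d["distortion"])[0][:,0]
def tri(ds,px):
    o=[cv2.undistortPoints(np.array([[p]],float),d["K"],d["distortion"]).reshape(2,1) for d,p in zip(ds,px)]
    Ps=[np.c_[d["Rm"],d["tvec"]] for d in ds]
    X=cv2.triangulatePoints(Ps[0],Ps[1],*o)[:,0]; X=X[:3]/X[3]
    return X,[np.linalg.norm(proj(d,X)[0]-p) for d,p in zip(ds,px)]
E
python3 - <<'E'
from h import *
for n in("side","top"):
    d=cam(n);print(n,-d["Rm"].T@d["tvec"],d["Rm"].T[:,2])
a=cv2.imread("pics/side0.png")[155:335,260:420];b=cv2.imread("pics/top0.png")[125:305,305:505]
a=cv2.resize(a,None,fx=2.5,fy=2.5,interpolation=3);b=cv2.resize(b,None,fx=2,fy=2,interpolation=3)
b=cv2.resize(b,(int(400*1),360))
c=np.zeros((450,800,3),np.uint8);c[:,:400]=a;c[:360,400:]=b;cv2.imwrite("pics/crop0.png",c)
E
```

```text
side [345.67449327 417.49724657 592.80358455] [ 0.23953423 -0.836069   -0.49357064]
top [ 221.18882856 -177.65252077  935.97209414] [ 0.38082965 -0.13497182 -0.91474116]
```

View pics/crop0.png

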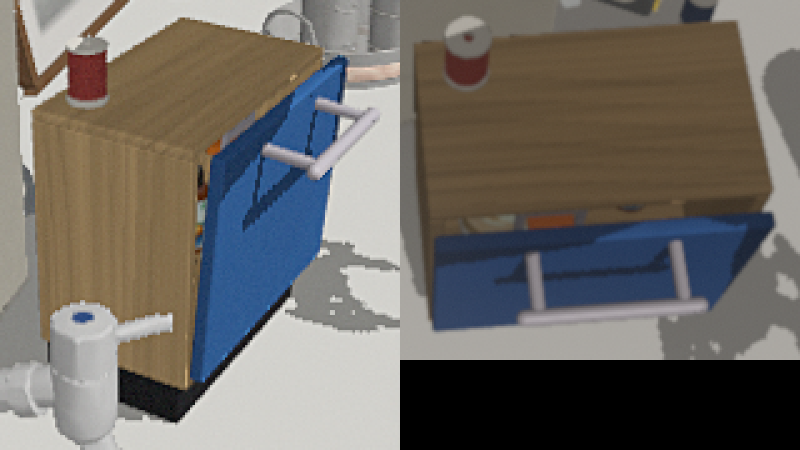

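```bash
cat >> h.py <<'E'
def cup2w(c,P):
    x,y,z,a=c; return np.array(P,float)@R.from_euler("z",a).as_matrix().T+[x,y,z]
def flap_pt(th,y,along,out):  # cupboard frame; out = towards front from inner face
    return np.array([-65-along*np.sin(th)-out*np.cos(th), y, 50+along*np.cos(th)-out*np.sin(th)])
E
python3 - <<'E'
from h import *
from scipy.optimize import least_squares
S,T=cam("side"),cam("top")
obs=dict(BL=((274.4,199.8),(313,146.5)),FL=((339.2,215.8),(316.5,229)),BR=((333.2,162.2),(474,136)),FR=((388,175),(491,219)),
HL=((386,224.2),(365,284.5)),HR=((410.4,199.8),(458,277)))
for k,v in obs.items(): print(k,*tri([S,T],v))
def mod(p):
    th=p[4]
    C=[[65,110,237],[-65,110,237],[65,-110,237],[-65,-110,237],flap_pt(th,55,168,54),flap_pt(th,-55,168,54)]
    return cup2w(p[:4],C)
def res(p):
    W=mod(p);return np.r_[(proj(S,W)-[v[0] for v in obs.values()]).ravel(),(proj(T,W)-[v[1] for v in obs.values()]).ravel()]
s=least_squares(res,[500,-250,0,0,.1],loss="soft_l1");print(s.x.round(4));print(res(s.x).reshape(2,6,2).round(1))
np.save("cup.npy",s.x)
c=s.x[:4]
for th in(s.x[4],.26,.35,1.4): print(th,cup2w(c,flap_pt(th,0,168,54)).round(1))
print("hook catch",cup2w(c,[-85,30,237-29]),"topedge",cup2w(c,[-65,30,237]))
q=read_state();print(R.from_quat(q["eef_rot"]).as_matrix().round(3))
E
```

```text
BL [ 649.70617651 -310.31075875  232.74922873] [np.float64(0.49747732159739516), np.float64(0.6517864997940613)]
FL [ 525.8700009  -276.41176935  238.05940601] [np.float64(2.5824663739987357), np.float64(3.3213421992480656)]
BR [ 600.46509682 -523.34469884  232.62683284] [np.float64(0.3375262435531392), np.float64(0.523680725607388)]
FR [ 479.079239   -494.47771233  230.40656762] [np.float64(0.16042648886685484), np.float64(0.2507431919447235)]
HL [ 449.74129434 -314.23963199  213.78806664] [np.float64(0.01773688388525562), np.float64(0.024000542061112507)]
HR [ 423.81880163 -429.33176004  212.49426843] [np.float64(0.0880943761577941), np.float64(0.13201049357108277)]
[ 5.626843e+02 -4.007727e+02 -2.907600e+00 -2.306000e-01  5.810000e-02]
[[[-1.6 -0.7]
  [-1.2  0.4]
  [ 0.1 -0.4]
  [ 2.5 -1.1]
  [ 0.2  0.2]
  [-0.8  1.3]]

 [[-1.3 -0.4]
  [ 3.2  4.8]
  [-0.5 -1.2]
  [ 1.2  2.1]
  [ 2.5 -0.5]
  [-3.7  0.4]]]
0.058094049255470126 [ 437.4 -371.4  211.7]
0.26 [ 406.6 -364.1  195.6]
0.35 [ 393.9 -361.2  186.4]
1.4 [ 329.3 -346.    22.4]
hook catch [ 486.78988065 -352.1411124   205.09242057] topedge [ 506.26059104 -356.71182755  234.09242057]
[[ 0.293 -0.     0.956]
 [-0.956  0.     0.293]
 [-0.    -1.     0.   ]]
```

Emit:
servo_tool:
  moves:
    - [0,-0.05,0,0,0.945,0]
    - [0,-0.05,0,0,0.945,0]
    - [0,-0.05,0,0,0.945,0]
    - [0,-0.05,0,0,0.945,0]
    - [0,0,0,0,0,0]
  jaw: 0

```text
time_s: 0.8
position: [154.2, -502.6, 313.4]
eef_rot: [0.439, -0.554, 0.556, -0.438]
wrist_force: [-0.6, -0.2, 0.1]
finger_gap: 0.147
```

```bash
cat >> h.py <<'E'
def delta(P):
    q=read_state();M=R.from_quat(q["eef_rot"]).as_matrix();print("pos",q["position"].round(1),"F",q["wrist_force"].round(1),"t",round(q["time_s"],2))
    print("tool mm",((P-q["position"])@M).round(1),"share",((P-q["position"])@M/400).round(4));return M
E
python3 - <<'E'
from h import *
print(delta(np.array([460.4,-377,192])).round(3))
E
```

```text
pos [ 154.2 -502.6  313.4] F [-0.6 -0.2  0.1] t 0.8
tool mm [-193.5  121.1  268.7] share [-0.4838  0.3027  0.6717]
[[-0.232  0.     0.973]
 [-0.973 -0.003 -0.232]
 [ 0.003 -1.     0.001]]
```

Emit:
servo_tool:
  moves:
    - [-0.054,0,0.075,0,0,0]
    - [-0.054,0,0.075,0,0,0]
    - [-0.054,0,0.075,0,0,0]
    - [-0.054,0,0.075,0,0,0]
    - [-0.054,0,0.075,0,0,0]
    - [-0.054,0,0.075,0,0,0]
    - [-0.054,0,0.075,0,0,0]
    - [-0.054,0,0.075,0,0,0]
    - [-0.052,0,0.072,0,0,0]
    - [0,0,0,0,0,0]

```text
time_s: 1.8
position: [462.8, -372.9, 309.8]
eef_rot: [-0.441, 0.553, -0.552, 0.441]
wrist_force: [-0.1, -1.6, 0.8]
finger_gap: 0.001
```

Emit:
servo_tool:
  moves:
    - [0,0.08,0,0,0,0]
    - [0,0,0,0,0,0]
    - [0,0,0,0,0,0]

```text
time_s: 2.1
position: [459.2, -374.6, 279.4]
eef_rot: [-0.44, 0.554, -0.553, 0.439]
wrist_force: [-0.4, 0.2, 0.1]
finger_gap: 0.001
```

```bash
python3 - <<'E'
from h import *
delta(np.array([460.4,-377,192]))
S,T=cam("side"),cam("top")
a=S["img"][110:290,260:460];b=T["img"][125:325,300:500]
c=np.hstack([cv2.resize(a,(400,400),interpolation=3)[:400],cv2.resize(b,(400,400),interpolation=3)])
cv2.imwrite("pics/c1.png",c)
for d in(S,T): print(proj(d,[read_state()["position"]]))
E
```

```text
pos [ 459.2 -374.6  279.4] F [-0.4  0.2  0.1] t 2.1
tool mm [ 2.1 87.4  1.8] share [0.0052 0.2184 0.0045]
[[389.34714069 173.74471144]]
[[415.26526445 242.39782345]]
```

View pics/c1.png

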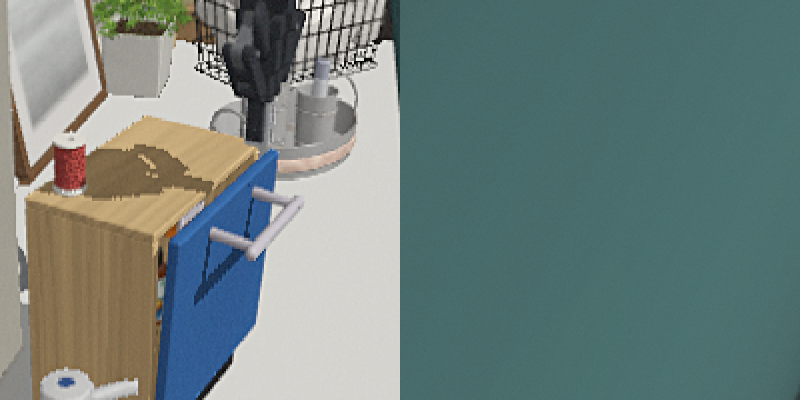

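The fingertip shows at about (387,175) in the full side image, against a predicted (389,174). The handle lies just below and in front of it. I'll go down behind the bar.

Emit:
servo_tool:
  moves:
    - [0.005,0.03,0.0045,0,0,0]
    - [0,0.05,0,0,0,0]
    - [0,0.02,0,0,0,0]
    - [0,0.02,0,0,0,0]
    - [0,0,0,0,0,0]

```text
time_s: 2.7
position: [461.0, -376.9, 230.6]
eef_rot: [-0.439, 0.554, -0.554, 0.439]
wrist_force: [0.4, 0.8, 0.0]
finger_gap: 0.001
```

Emit:
servo_tool:
  moves:
    - [0,0.02,0,0,0,0]
    - [0,0.02,0,0,0,0]
    - [0,0.02,0,0,0,0]
    - [0,0.02,0,0,0,0]
    - [0,0,0,0,0,0]

```text
time_s: 3.2
position: [460.8, -376.6, 198.0]
eef_rot: [-0.439, 0.555, -0.553, 0.439]
wrist_force: [0.8, 0.3, -0.1]
finger_gap: 0.002
```

```bash
python3 - <<'E'
from h import *
delta(np.array([460.4,-377,192]))
S=cam("side")
cv2.imwrite("pics/c2.png",cv2.resize(S["img"][130:280,300:450],(600,600),interpolation=3))
E
```

```text
pos [ 460.8 -376.6  198. ] F [ 0.8  0.3 -0.1] t 3.2
tool mm [ 0.5  6.  -0.3] share [ 0.0011  0.0151 -0.0008]
```

View pics/c2.png

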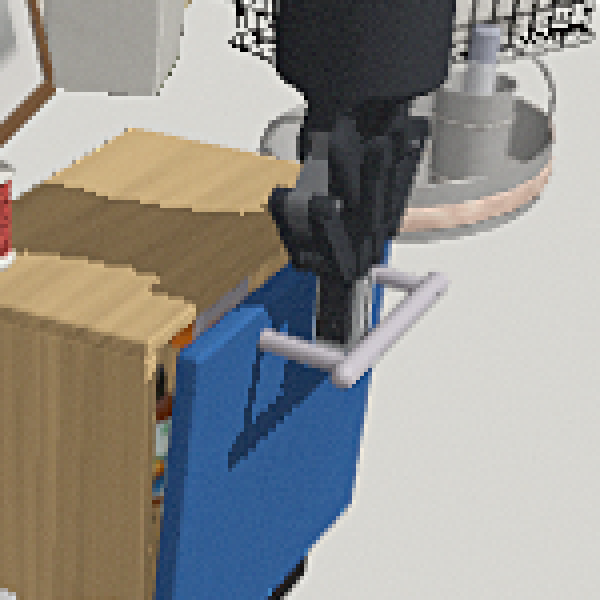

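The closed fingers sit in the space behind the bar, clear of the flap and bar and touching nothing. Now I'll draw the flap forward.

Emit:
servo_tool:
  moves:
    - [0,0.005,-0.01,0,0,0]
    - [0,0.005,-0.0075,0,0,0]
    - [0,0.0025,-0.0075,0,0,0]
    - [0,0.0025,-0.0075,0,0,0]
    - [0,0.0025,-0.0075,0,0,0]
    - [0,0.0025,-0.0075,0,0,0]
    - [0,0.0025,-0.0075,0,0,0]
    - [0,0,0,0,0,0]

```text
time_s: 4.05
position: [439.3, -371.9, 190.2]
eef_rot: [-0.439, 0.554, -0.554, 0.439]
wrist_force: [0.1, -1.0, -0.2]
finger_gap: 0.001
```

Emit:
servo_tool:
  moves:
    - [0,0.003,-0.005,0,0,0]
    - [0,0.003,-0.005,0,0,0]
    - [0,0.003,-0.005,0,0,0]
    - [0,0,0,0,0,0]

```text
time_s: 4.45
position: [433.6, -370.5, 186.6]
eef_rot: [-0.439, 0.554, -0.554, 0.439]
wrist_force: [0.4, -0.3, -0.2]
finger_gap: -0.001
```

```bash
python3 - <<'E'
from h import *
S=cam("side");print(read_state()["wrist_force"],read_state()["position"])
cv2.imwrite("pics/c3.png",cv2.resize(S["img"][130:280,300:450],(600,600),interpolation=3))
E
```

```text
[-0.52595165  0.28258408  1.29805378] [ 433.61056437 -370.51682299  186.57638285]
```

View pics/c3.png

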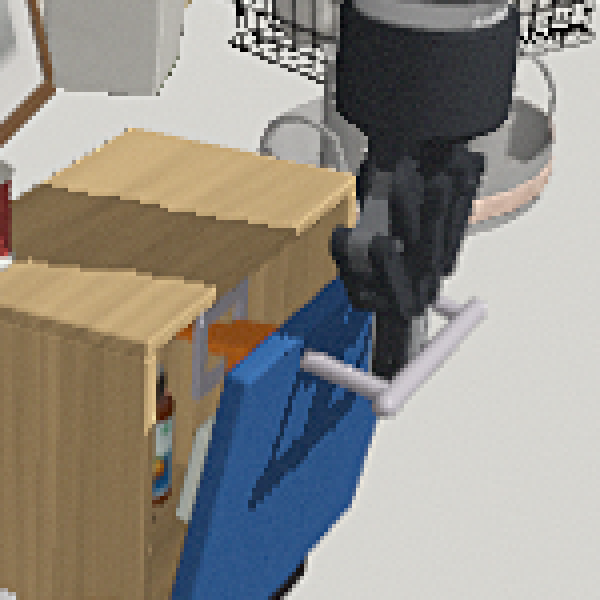

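The flap is following, now at about 0.18 rad. The grey keeper shows at about (350,208) and the orange hook at about (362,215) in full-image pixels. I'll continue in small steps to the catch.

Emit:
servo_tool:
  moves:
    - [0,0.0015,-0.004,0,0,0]
    - [0,0.0015,-0.004,0,0,0]
    - [0,0.0015,-0.004,0,0,0]
    - [0,0.0015,-0.004,0,0,0]

```text
time_s: 4.9
position: [427.6, -369.2, 184.1]
eef_rot: [-0.439, 0.554, -0.554, 0.439]
wrist_force: [3.2, -1.3, -2.9]
finger_gap: -0.004
```

Emit:
servo_tool:
  moves:
    - [0,0.001,-0.0025,0,0,0]
    - [0,0.001,-0.0025,0,0,0]

```text
time_s: 5.1
position: [425.7, -368.7, 183.4]
eef_rot: [0.439, -0.554, 0.554, -0.439]
wrist_force: [4.0, 0.2, -3.8]
finger_gap: -0.0
```

Emit:
servo_tool:
  moves:
    - [0,0.001,-0.0025,0,0,0]
    - [0,0.001,-0.0025,0,0,0]

```text
time_s: 5.3
position: [423.8, -368.3, 182.6]
eef_rot: [0.439, -0.554, 0.554, -0.439]
wrist_force: [3.9, 0.0, -2.7]
finger_gap: 0.004
```

Emit:
servo_tool:
  moves:
    - [0,0.001,-0.0025,0,0,0]

```text
time_s: 5.4
position: [422.8, -368.0, 182.2]
eef_rot: [-0.439, 0.554, -0.554, 0.439]
wrist_force: [3.6, -0.8, -3.2]
finger_gap: -0.002
```

Emit:
servo_tool:
  moves:
    - [0,0.001,-0.0025,0,0,0]

```text
time_s: 5.5
position: [421.9, -367.9, 181.9]
eef_rot: [0.439, -0.554, 0.554, -0.439]
wrist_force: [9.7, -0.2, -1.9]
finger_gap: -0.001
```

The lock has caught: the force jumped from about 4 N to 9.7 N at the predicted angle. I'll ease off and lift out.

Emit:
servo_tool:
  moves:
    - [0,0,0.008,0,0,0]
    - [0,0,0.008,0,0,0]
    - [0,-0.03,0,0,0,0]
    - [0,-0.06,0,0,0,0]
    - [0,-0.08,0,0,0,0]
    - [0,-0.08,0,0,0,0]
    - [0,0,0,0,0,0]
    - [0,0,0,0,0,0]

```text
time_s: 6.3
position: [428.3, -369.5, 282.0]
eef_rot: [0.439, -0.554, 0.554, -0.439]
wrist_force: [0.6, 0.2, -0.4]
finger_gap: -0.001
```

```bash
python3 - <<'E'
from h import *
c=np.load("cup.npy")[:4]; P=cup2w(c,[-85,30,208]);print(P)
delta(P)
S,T=cam("side"),cam("top")
a=S["img"][150:250,310:410];b=T["img"][150:300,300:500]
cv2.imwrite("pics/c4.png",np.hstack([cv2.resize(a,(400,400),interpolation=3),np.vstack([cv2.resize(b,(400,300),interpolation=3),np.zeros((100,400,3),np.uint8)])]))
print("pred pad side",proj(S,[P]),"top edge@30",[proj(d,cup2w(c,[[-65,30,237],[-65,30,237]])[:1]) for d in (S,T)],proj(T,[P]))
E
```

```text
[ 486.78988065 -352.1411124   205.09242057]
pos [ 428.3 -369.5  282. ] F [ 0.6  0.2 -0.4] t 6.3
tool mm [-30.3  76.9  53. ] share [-0.0757  0.1924  0.1325]
pred pad side [[368.89144402 216.21340733]] top edge@30 [array([[359.54014982, 198.88425587]]), array([[382.70792473, 229.18060115]])] [[382.43132583 252.58026568]]
```

View pics/c4.png

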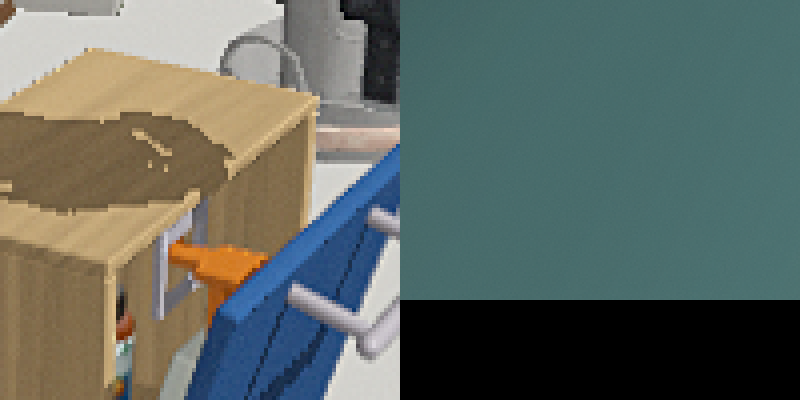

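The orange pad shows at about (369,215) in the full side image, against a predicted (368.9,216.2). I'll move above it and come down slowly.

Emit:
servo_tool:
  moves:
    - [-0.0375,0,0.064,0,0,0]
    - [-0.038,0,0.064,0,0,0]
    - [0,0.02,0,0,0,0]
    - [0,0.04,0,0,0,0]
    - [0,0.03,0,0,0,0]
    - [0,0.02,0,0,0,0]
    - [0,0.02,0,0,0,0]
    - [0,0.015,0,0,0,0]
    - [0,0,0,0,0,0]
    - [0,0,0,0,0,0]

```text
time_s: 7.4
position: [484.8, -351.6, 224.1]
eef_rot: [0.439, -0.554, 0.554, -0.439]
wrist_force: [-0.1, -0.9, -0.3]
finger_gap: 0.001
```

```bash
python3 - <<'E'
from h import *
c=np.load("cup.npy")[:4]; P=cup2w(c,[-87,30,208]);M=delta(P); print(M.round(4))
S=cam("side");print(proj(S,[read_state()["position"]]))
cv2.imwrite("pics/c5.png",cv2.resize(S["img"][150:250,310:410],(500,500),interpolation=3))
E
```

```text
pos [ 484.8 -351.6  224.1] F [-0.1 -0.9 -0.3] t 7.4
tool mm [ 0. 19.  0.] share [0.0001 0.0476 0.    ]
[[-2.280e-01  2.000e-04  9.737e-01]
 [-9.737e-01 -2.000e-04 -2.280e-01]
 [ 2.000e-04 -1.000e+00  3.000e-04]]
[[370.4945894  206.68830311]]
```

View pics/c5.png

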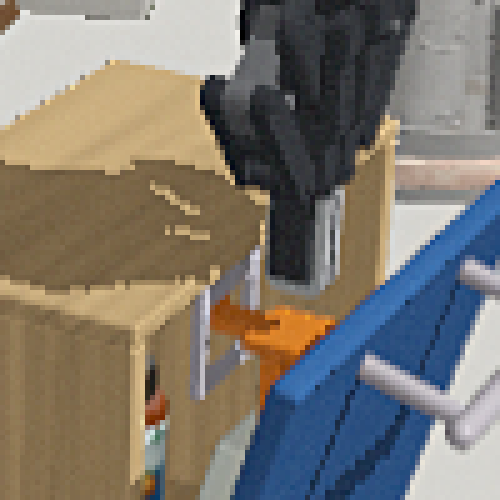

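The finger hangs directly above the orange pad, with its tip at about (369,207) and the pad at about (370,214), clear of both the top board and the flap. I'll go down and feel for contact.

Emit:
servo_tool:
  moves:
    - [0,0.01,0,0,0,0]
    - [0,0.01,0,0,0,0]
    - [0,0.0075,0,0,0,0]
    - [0,0.005,0,0,0,0]
    - [0,0,0,0,0,0]
    - [0,0,0,0,0,0]

```text
time_s: 8.05
position: [484.8, -351.5, 210.9]
eef_rot: [-0.439, 0.554, -0.554, 0.439]
wrist_force: [0.0, 0.9, 0.7]
finger_gap: 0.007
```

Emit:
servo_tool:
  moves:
    - [0,0.0025,0,0,0,0]
    - [0,0.0025,0,0,0,0]
    - [0,0,0,0,0,0]

```text
time_s: 8.35
position: [484.8, -351.5, 208.8]
eef_rot: [-0.439, 0.554, -0.554, 0.439]
wrist_force: [-0.3, 0.7, 1.1]
finger_gap: -0.0
```

Emit:
servo_tool:
  moves:
    - [0,0.0025,0,0,0,0]
    - [0,0.0025,0,0,0,0]
    - [0,0,0,0,0,0]

```text
time_s: 8.65
position: [484.9, -351.6, 207.0]
eef_rot: [0.439, -0.554, 0.554, -0.439]
wrist_force: [-0.3, 0.5, 3.7]
finger_gap: 0.002
```

Contact with the pad came at z of about 207.5 with 3.7 N. I'll press to about 5 mm.

Emit:
servo_tool:
  moves:
    - [0,0.0025,0,0,0,0]
    - [0,0.0025,0,0,0,0]
    - [0,0,0,0,0,0]

```text
time_s: 8.95
position: [484.9, -351.6, 204.9]
eef_rot: [0.439, -0.554, 0.554, -0.439]
wrist_force: [-1.0, 0.5, 4.2]
finger_gap: 0.002
```

Emit:
servo_tool:
  moves:
    - [0,0.0025,0,0,0,0]
    - [0,0.0025,0,0,0,0]
    - [0,0,0,0,0,0]

```text
time_s: 9.25
position: [484.9, -351.6, 203.0]
eef_rot: [0.439, -0.554, 0.554, -0.439]
wrist_force: [-1.2, 0.4, 5.4]
finger_gap: -0.002
```

Emit:
servo_tool:
  moves:
    - [0,0.0025,0,0,0,0]
    - [0,0.0025,0,0,0,0]
    - [0,0,0,0,0,0]

```text
time_s: 9.55
position: [484.9, -351.6, 201.0]
eef_rot: [0.439, -0.554, 0.554, -0.439]
wrist_force: [-0.3, -0.2, 4.7]
finger_gap: -0.002
```

Emit:
servo_tool:
  moves:
    - [0,0,-0.005,0,0,0]
    - [0,0,-0.005,0,0,0]
    - [0,0,-0.004,0,0,0]
    - [0,0,0,0,0,0]

```text
time_s: 9.95
position: [479.3, -350.4, 201.1]
eef_rot: [0.439, -0.554, 0.554, -0.439]
wrist_force: [1.5, -0.7, 6.1]
finger_gap: -0.001
```

Emit:
servo_tool:
  moves:
    - [0,0,-0.0025,0,0,0]
    - [0,0,0,0,0,0]

```text
time_s: 10.15
position: [478.6, -350.2, 201.0]
eef_rot: [0.439, -0.554, 0.554, -0.439]
wrist_force: [3.1, -0.7, 5.0]
finger_gap: 0.004
```

Emit:
servo_tool:
  moves:
    - [0,0,-0.0025,0,0,0]
    - [0,0,0,0,0,0]

```text
time_s: 10.35
position: [477.6, -349.9, 201.0]
eef_rot: [0.439, -0.554, 0.554, -0.439]
wrist_force: [3.8, -1.0, 5.3]
finger_gap: -0.002
```

Emit:
servo_tool:
  moves:
    - [0,0,-0.0025,0,0,0]
    - [0,0,0,0,0,0]

```text
time_s: 10.55
position: [476.7, -349.7, 201.1]
eef_rot: [0.439, -0.554, 0.554, -0.439]
wrist_force: [3.1, -1.1, 4.3]
finger_gap: 0.001
```

Emit:
servo_tool:
  moves:
    - [0,0,-0.002,0,0,0]
    - [0,0,0,0,0,0]

```text
time_s: 10.75
position: [476.3, -349.7, 201.1]
eef_rot: [0.439, -0.554, 0.554, -0.44]
wrist_force: [6.4, -1.4, 3.6]
finger_gap: -0.004
```

Still caught at a depth of about 6.5 mm: the pushing force rose to 6.4 N. I'll ease back, press 2.5 mm deeper and try again.

Emit:
servo_tool:
  moves:
    - [0,0,0.006,0,0,0]
    - [0,0.003,0,0,0,0]
    - [0,0.003,0,0,0,0]
    - [0,0,0,0,0,0]

```text
time_s: 11.15
position: [477.5, -349.8, 198.3]
eef_rot: [-0.44, 0.554, -0.554, 0.439]
wrist_force: [-1.1, -0.4, 7.2]
finger_gap: 0.001
```

Emit:
servo_tool:
  moves:
    - [0,0,-0.0025,0,0,0]
    - [0,0,-0.0015,0,0,0]
    - [0,0,0,0,0,0]

```text
time_s: 11.45
position: [476.4, -349.6, 198.5]
eef_rot: [-0.439, 0.554, -0.554, 0.439]
wrist_force: [1.7, -0.6, 5.3]
finger_gap: -0.0
```

Emit:
servo_tool:
  moves:
    - [0,0,-0.002,0,0,0]
    - [0,0,0,0,0,0]

```text
time_s: 11.65
position: [475.7, -349.4, 198.5]
eef_rot: [-0.439, 0.554, -0.554, 0.439]
wrist_force: [2.3, -0.5, 3.5]
finger_gap: -0.004
```

Emit:
servo_tool:
  moves:
    - [0,0,-0.002,0,0,0]
    - [0,0,0,0,0,0]

```text
time_s: 11.85
position: [474.9, -349.2, 198.4]
eef_rot: [-0.439, 0.554, -0.554, 0.439]
wrist_force: [3.5, -1.4, 2.5]
finger_gap: 0.0
```

Emit:
servo_tool:
  moves:
    - [0,0,-0.002,0,0,0]
    - [0,0,0,0,0,0]

```text
time_s: 12.05
position: [474.2, -349.1, 198.3]
eef_rot: [0.439, -0.554, 0.554, -0.439]
wrist_force: [5.5, -2.1, 0.1]
finger_gap: -0.0
```

The flap is now coming along: it's about 2.5 mm past the earlier stop and the force is staying low. I'll continue forward, with a slight drop to follow the arc.

Emit:
servo_tool:
  moves:
    - [0,0.001,-0.002,0,0,0]
    - [0,0,0,0,0,0]

```text
time_s: 12.25
position: [473.3, -348.8, 198.0]
eef_rot: [-0.439, 0.554, -0.554, 0.439]
wrist_force: [4.2, -1.0, 1.2]
finger_gap: -0.0
```

Emit:
servo_tool:
  moves:
    - [0,0.001,-0.002,0,0,0]
    - [0,0,0,0,0,0]

```text
time_s: 12.45
position: [472.4, -348.6, 197.7]
eef_rot: [-0.439, 0.554, -0.554, 0.439]
wrist_force: [3.6, -0.5, 3.2]
finger_gap: -0.0
```

Emit:
servo_tool:
  moves:
    - [0,0.0008,-0.002,0,0,0]
    - [0,0.0008,-0.002,0,0,0]

```text
time_s: 12.65
position: [470.8, -348.3, 197.1]
eef_rot: [-0.439, 0.554, -0.554, 0.439]
wrist_force: [2.8, -0.5, 5.3]
finger_gap: 0.001
```

Emit:
servo_tool:
  moves:
    - [0,0.0008,-0.002,0,0,0]
    - [0,0.0008,-0.002,0,0,0]

```text
time_s: 12.85
position: [469.1, -347.9, 196.6]
eef_rot: [-0.439, 0.554, -0.554, 0.439]
wrist_force: [0.8, 0.4, 6.8]
finger_gap: -0.001
```

Emit:
servo_tool:
  moves:
    - [0,0.0008,-0.002,0,0,0]
    - [0,0.0008,-0.002,0,0,0]

```text
time_s: 13.05
position: [467.5, -347.5, 196.0]
eef_rot: [-0.439, 0.554, -0.554, 0.439]
wrist_force: [0.7, 0.2, 7.8]
finger_gap: -0.001
```

Emit:
servo_tool:
  moves:
    - [0,0.0003,-0.002,0,0,0]
    - [0,0.0005,-0.002,0,0,0]

```text
time_s: 13.25
position: [466.0, -347.1, 195.6]
eef_rot: [-0.439, 0.554, -0.554, 0.439]
wrist_force: [1.2, -0.8, 7.5]
finger_gap: -0.006
```

Emit:
servo_tool:
  moves:
    - [0,0.0003,-0.002,0,0,0]
    - [0,0.0005,-0.002,0,0,0]

```text
time_s: 13.45
position: [464.4, -346.7, 195.3]
eef_rot: [-0.439, 0.554, -0.554, 0.439]
wrist_force: [-0.5, 0.1, 7.2]
finger_gap: -0.004
```

Emit:
servo_tool:
  moves:
    - [0,0.0003,-0.002,0,0,0]
    - [0,0.0005,-0.002,0,0,0]

```text
time_s: 13.65
position: [462.8, -346.4, 195.0]
eef_rot: [-0.439, 0.554, -0.554, 0.439]
wrist_force: [-0.5, -0.3, 7.0]
finger_gap: -0.003
```

Emit:
servo_tool:
  moves:
    - [0,0.0005,-0.0025,0,0,0]
    - [0,0.0005,-0.0025,0,0,0]

```text
time_s: 13.85
position: [460.9, -345.9, 194.6]
eef_rot: [-0.439, 0.554, -0.554, 0.439]
wrist_force: [0.5, 0.2, 6.4]
finger_gap: 0.002
```

Emit:
servo_tool:
  moves:
    - [0,0.0005,-0.0025,0,0,0]
    - [0,0.0005,-0.0025,0,0,0]

```text
time_s: 14.05
position: [458.9, -345.5, 194.2]
eef_rot: [-0.439, 0.554, -0.554, 0.439]
wrist_force: [0.4, -0.0, 7.2]
finger_gap: -0.001
```

```bash
python3 - <<'E'
from h import *
S=cam("side");print(read_state()["wrist_force"])
cv2.imwrite("pics/c6.png",cv2.resize(S["img"][150:250,310:410],(500,500),interpolation=3))
E
```

```text
[-0.7190854   0.27757245  6.9391362 ]
```

View pics/c6.png

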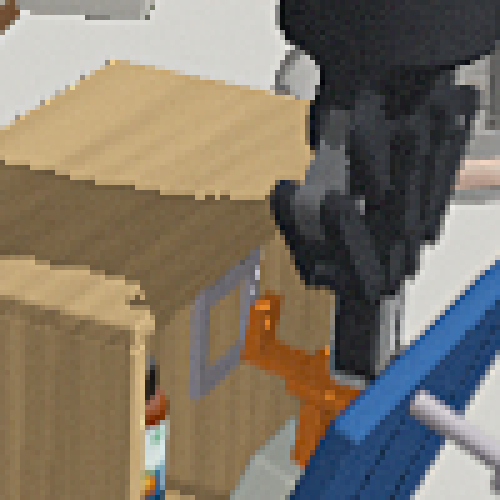

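The orange tooth now shows in front of the grey keeper, with its tip at about (363,211) in the full image: the hook is out. I'll draw on a little further, then lift off the pad.

Emit:
servo_tool:
  moves:
    - [0,0.001,-0.005,0,0,0]
    - [0,0.001,-0.005,0,0,0]
    - [0,0.001,-0.005,0,0,0]
    - [0,0.001,-0.005,0,0,0]
    - [0,0.001,-0.005,0,0,0]
    - [0,0,0,0,0,0]

```text
time_s: 14.7
position: [448.8, -343.0, 192.0]
eef_rot: [-0.44, 0.554, -0.554, 0.439]
wrist_force: [-1.3, 0.5, 6.5]
finger_gap: 0.0
```

Emit:
servo_tool:
  moves:
    - [0,0,0.004,0,0,0]
    - [0,-0.02,0.004,0,0,0]
    - [0,-0.05,0,0,0,0]
    - [0,-0.08,0,0,0,0]
    - [0.06,0,0,0,0,0]
    - [0.07,0,0,0,0,0]
    - [0,0,0,0,0,0]
    - [0,0,0,0,0,0]

```text
time_s: 15.5
position: [440.3, -394.6, 251.4]
eef_rot: [-0.439, 0.555, -0.554, 0.439]
wrist_force: [0.0, -0.2, 0.4]
finger_gap: 0.003
```

```bash
python3 - <<'E'
from h import *
c=np.load("cup.npy")[:4]
q=read_state();p=(q["position"]-c[:3])@R.from_euler("z",c[3]).as_matrix();print("cup frame",p.round(1))
for th in(.45,.6,.8,1,1.2,1.4): print(th,[flap_pt(th,0,a,0).round(0)[[0,2]] for a in(150,165,185)])
E
```

```text
cup frame [-120.6  -21.9  254.3]
0.45 [array([-130.,  185.]), array([-137.,  199.]), array([-145.,  217.])]
0.6 [array([-150.,  174.]), array([-158.,  186.]), array([-169.,  203.])]
0.8 [array([-173.,  155.]), array([-183.,  165.]), array([-198.,  179.])]
1 [array([-191.,  131.]), array([-204.,  139.]), array([-221.,  150.])]
1.2 [array([-205.,  104.]), array([-219.,  110.]), array([-237.,  117.])]
1.4 [array([-213.,   75.]), array([-228.,   78.]), array([-247.,   81.])]
```

Emit:
servo_tool:
  moves:
    - [0,0.06,0,0,0,0]
    - [0,0.05,0,0,0,0]
    - [0,0.0275,0,0,0,0]
    - [0,0,0,0,0,0]
    - [0,0.006,-0.018,0,0,0]
    - [0,0.006,-0.018,0,0,0]
    - [0,0.006,-0.018,0,0,0]
    - [0,0.007,-0.017,0,0,0]

```text
time_s: 16.3
position: [412.6, -388.2, 187.4]
eef_rot: [0.439, -0.554, 0.554, -0.439]
wrist_force: [1.9, -0.5, 0.1]
finger_gap: 0.002
```

Emit:
servo_tool:
  moves:
    - [0,0.0135,-0.016,0,0,0]
    - [0,0.0135,-0.016,0,0,0]
    - [0,0.0135,-0.016,0,0,0]
    - [0,0.0135,-0.016,0,0,0]
    - [0,0.016,-0.013,0,0,0]
    - [0,0.016,-0.013,0,0,0]
    - [0,0.016,-0.013,0,0,0]
    - [0,0.017,-0.012,0,0,0]

```text
time_s: 17.1
position: [368.1, -377.6, 138.8]
eef_rot: [0.439, -0.554, 0.554, -0.439]
wrist_force: [2.2, -0.3, 0.5]
finger_gap: 0.001
```

Emit:
servo_tool:
  moves:
    - [0,0.019,-0.01,0,0,0]
    - [0,0.019,-0.01,0,0,0]
    - [0,0.019,-0.01,0,0,0]
    - [0,0.019,-0.009,0,0,0]
    - [0,0.019,-0.006,0,0,0]
    - [0,0.019,-0.006,0,0,0]
    - [0,0.017,-0.005,0,0,0]
    - [0,0,0,0,0,0]

```text
time_s: 17.9
position: [346.1, -372.1, 86.0]
eef_rot: [-0.439, 0.555, -0.554, 0.439]
wrist_force: [1.0, 0.1, 0.2]
finger_gap: -0.003
```

Emit:
servo_tool:
  moves:
    - [0,0.005,-0.001,0,0,0]
    - [0,0.005,-0.001,0,0,0]
    - [0,0.005,-0.001,0,0,0]

```text
time_s: 18.2
position: [345.5, -372.4, 81.0]
eef_rot: [0.439, -0.554, 0.554, -0.439]
wrist_force: [-0.9, 0.3, 0.3]
finger_gap: 0.004
```

Emit:
servo_tool:
  moves:
    - [0,0.005,0,0,0,0]
    - [0,0.005,0,0,0,0]

```text
time_s: 18.4
position: [345.5, -372.5, 77.1]
eef_rot: [0.439, -0.554, 0.554, -0.439]
wrist_force: [-3.2, 2.1, 22.7]
finger_gap: -0.003
```

Emit:
servo_tool:
  moves:
    - [0,0.0025,0,0,0,0]

```text
time_s: 18.5
position: [345.5, -372.5, 76.8]
eef_rot: [0.439, -0.554, 0.554, -0.439]
wrist_force: [-5.7, 7.0, 31.9]
finger_gap: 0.002
```

The flap is at its stop. I'll go straight up and away.

Emit:
servo_tool:
  moves:
    - [0,-0.02,0,0,0,0]
    - [0,-0.06,0,0,0,0]
    - [0,-0.12,0,0,0,0]
    - [0,-0.12,0,0,0,0]
    - [0,-0.12,0,0,0,0]
    - [0.1,-0.05,0,0,0,0]
    - [0.12,0,-0.05,0,0,0]
    - [0.1,0,-0.05,0,0,0]
    - [0,0,0,0,0,0]
    - [0,0,0,0,0,0]

```text
time_s: 19.5
position: [277.8, -486.7, 271.6]
eef_rot: [-0.439, 0.555, -0.554, 0.439]
wrist_force: [0.2, 1.1, -0.7]
finger_gap: -0.001
```

```bash
python3 - <<'E'
from h import *
S,T=cam("side"),cam("top");q=read_state();print(q["wrist_force"],q["position"],np.abs(q["joint_vel"]).max())
c=np.load("cup.npy")[:4]
im=S["img"].copy()
cv2.imwrite("pics/c7.png",np.hstack([im[130:430,200:600],cv2.resize(T["img"],(400,300))]))
print(proj(S,cup2w(c,[flap_pt(1.4,y,185,0) for y in(108,-108)]+[flap_pt(1.4,y,168,54) for y in(55,-55)]))-[200,130])
E
```

```text
[ 0.12657176 -0.17146442 -0.11241651] [ 278.85262766 -485.62947091  271.98016502] 0.013133188932008454
[[233.10758387 195.689927  ]
 [268.30449192 135.56498317]
 [234.76639177 202.38752878]
 [252.80340778 170.92557902]]
```

View pics/c7.png

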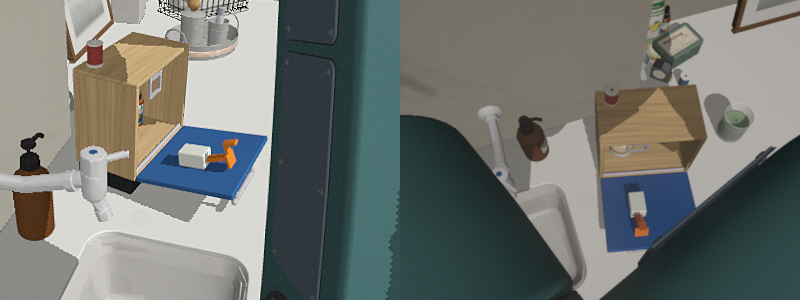

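The flap lies flat. Its edge corners at (233,195) and (267,136) in the crop match those predicted for 1.4 rad. The reel and soap stand where they were, and the hand is clear with no force on it.

```bash
python3 -c "
from plant import r;print(r.hand_in())"
```

```text
the job is handed in; nothing more can be done
None
```

The cupboard is open with its flap lying flat, and I've handed the job in at about 19.6 s of the 59 s allowed.

- **Drawing to the catch:** I hooked the closed fingers behind the bar handle and drew the flap forward. The lock caught at about 0.26 rad, where the force reached 9.7 N, and I eased off there.
- **Working the hook:** I pressed the orange hook from above. At about 6.5 mm it was still caught, with a forward push of 6.4 N, so I backed off. At about 9 mm it slipped free as the finger drew the flap forward. Pressing force stayed under about 8 N.
- **Opening the flap:** I moved the finger off the hook and pushed the flap down from inside to its stop. The force at the stop briefly reached about 32 N on the fingers (33 N counting the sideways part), more than was needed but under the 40 N limit.

In the last pictures the flap's edge corners are within about a pixel of where they should be at 1.4 rad. The reel and soap look undisturbed. The hand is clear of everything, with wrist force near 0 N. No check failed or disagreed.

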